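# Close the parts tub that is not overfilled

### The job

There are two open parts tubs on the bench but only one lid. Pick the lid up by its knob and close the tub whose contents lie below the red fill line, so that the lid is fully seated with its rim flat on the tub all round; set it down rather than dropping it, and let go. Keep clear of the microscopes behind, leave both tubs standing where they are and leave the tall can in its tub.

Things in the scene. Friction and masses are not known exactly. Their poses are not given: they have to be found in the camera images.
- lid_knob (a point): Loose white round lid, plug down on the bench. Point on the axis of its upright blue knob (26 mm diameter, 36 mm tall), 15 mm below the knob's top, 35 mm above the lid's lowest face. Knob stands on a flange 120 mm across, 4 mm thick, underside 25 mm below the point; under it a tapered plug 10 mm deep, 89 to 74 mm across, fits inside a tub's mouth. z up; yaw does not matter. 120 g.
- tub_a: Open round blue-grey plastic tub, loose on the bench: outside diameter 110 mm, inside 102 mm, 46 mm high, floor 4 mm thick, red fill line 32 mm above the bench. Holds either the white can or the low blue box. Origin: centre of its underside, z up. With the lid seated, lid_knob is 71 mm above this origin.
- tub_b: A second tub, the same in shape and colour as tub_a, holding the other of the two contents. Behind the row of tubs and lid stand two fixed microscopes, about 0.4 m tall, filling x above 0.53 for y from -0.28 to 0.24: swing the arm and carry the lid along the bench's front edge (x about 0.40 to 0.45), so that the hand and wrist stay clear of them.
- can_center (a point): Centre, half-way up, of a white screw-capped can, 38 mm diameter, 49 mm tall, standing loose in one tub and rising above the fill line and 7 mm above the rim, so the lid cannot seat there. The other tub holds only a blue box, 28 x 28 x 16 mm, well below its fill line. z up.

How it is judged:
At the end, for the whole second after the job is handed in: The lid rests seated on the tub that does not hold the can: its knob within 10 mm of the tub's axis and within 5 mm of the seated height of 71 mm above the tub's underside, level within 4 degrees, at rest and released; the can is still in the other tub and both tubs stand upright (((horizontal distance between lid_knob and tub_a below 0.01 m and z of lid_knob in the frame of tub_a between 0.066 and 0.076 m and horizontal distance between can_center and tub_b below 0.05 m) or (horizontal distance between lid_knob and tub_b below 0.01 m and z of lid_knob in the frame of tub_b between 0.066 and 0.076 m and horizontal distance between can_center and tub_a below 0.05 m)) and angle between each of lid_knob, tub_a, tub_b's own z axis and vertical below 0.07 rad and linear speed of lid below 0.02 m/s); the robot touches nothing.
It fails at once if a tub is shoved more than 50 mm from its place (distance of any of tub_a, tub_b from where it was at the start of the episode above 0.05 m).
It fails at once if the can is taken out or knocked over (distance of can_center from where it was at the start of the episode above 0.06 m or angle between can_center's own z axis and vertical above 0.7 rad).
It fails at once if the lid is dropped (falls free by more than about 25 mm) (contact force between the fingers and lid below 0.05 N and linear speed of lid above 0.7 m/s).
It also fails if it takes over 40 s, if anything falls off the work surface, if the arm or the gripper's body presses on something with over 40 N, if the wrist force passes 120 N, or if a joint passes its speed limit or range.

### The arm

A 7-joint arm with a two-finger parallel gripper is mounted at the origin on a cart in front of the work surface, level with it; the furniture and walls round the work are solid. World frame = base frame: x ahead of the robot, y to its left, z up, the work surface at z = 0. Lengths are in m, angles in rad, forces in N, time in s.
With the tool pointing down it reaches from about 0.425 to 0.925 m from the base axis. Payload 6.8 kg.
Tool frame: the origin (TCP) lies at the very end of the fingers, on their centre line; the grasp point (between the pads) lies 19 mm behind it; z points along the fingers, x is the direction in which the jaws open and shut, and the axes are right-handed (so a half turn about z gives the same grasp; the last joint's range is limited). The gripper opens to 85 mm and grips with 20 to 120 N. Pads are 22 mm wide; open, the fingers measure 114 mm over their backs; the gripper's body (76 mm by 85 mm) begins 54 mm behind the grasp point. The pads swing forward as they close: fully open they stand 13 mm farther back than shut.
Start: joints at [-1.273, 0.477, 0.022, 1.555, -0.011, 1.109, -0.083], TCP at [0.266, 0.62, 0.231] pointing down, gripper open.
Joint ranges: [-2.96, 2.96], [-0.34, 2.1], [-1.41, 1.46], [0.24, 2.44], [-1.37, 4.51], [0.17, 1.92], [-2.96, 2.96]. Speed limits (rad/s): [2.39, 2.39, 3.14, 3.14, 3.14, 3.14, 3.14].

### API

Orientations are given as a rotation vector (axis times angle).
In Python, from bench import * gives the robot as it stands.
- The arm moves only by the tool servo_tool, never from a script. Its argument "increments" is one flat list of numbers, 7 for each row, row after row: the shift along the tool's x, y, z in mm, then the turn, a rotation vector about the tool's x, y, z in rad, then the finger opening in mm, from 0 to 85.4. In form: [tx, ty, tz, wx, wy, wz, fingers, tx, ty, tz, wx, wy, wz, fingers, ...]. A call has exactly 8 rows; each row shifts and turns the commanded pose from where the row before left it, along the tool's axes as they then stand; what a row does not reach is not made up. A row lasts 1/8 s, in which the tool goes at most 62.5 mm and 10.7 degrees, less where a joint would pass 70% of its speed; a pose out of reach is approached as far as the arm can. A call is refused whole if a number of a shift passes 62.5 or a number of a turn 0.188, either way. A call with a gripper value outside its range is refused whole. The fingers move at their own pace and stop on an object; "squeeze" is the grip in N (left out, the last holds). Time passes only in rows, so rows that do not move let the fingers close, or fill a call up. It gives the time, the measured TCP pose, the force and the opening at its end, in the units of the state.
- get_obs(): the state, without advancing time (a new reading comes with each control period).
- grab_frame(name): name is "scene" or "top" or "wrist"; returns (picture, depth): 480x640x3 uint8, red, green, blue; 480x640 float32, m along the optical axis (not along the pixel's ray), 0 where there is no reading.
- calibration(name): a dict with "fx", "fy", "cx", "cy" (pixels), "eye" and "orientation" of the camera in the world; the wrist camera has in their place "T_tool_cam" (4x4, takes a point from camera to tool coordinates, whose origin is the TCP and whose axes are the tool frame's). Camera axes: x right, y up, looking along -z (the intrinsics and any distortion apply to the point x, -y, -z); pixel columns grow to the right and rows downward; lengths in m; the calibration is good to about 2 mm. A picture is of the moment at which its call begins: read the wrist's pose just before it. calibration takes no time and is no camera call.
- hand_in(): hands the job in, once; it reports no verdict.
The state is a dict: "clock": time; "joints": joint angles; "qvel": joint speeds; "tau": joint torques, N m; "tcp_pos": TCP position; "orientation": TCP orientation; "contact_force": force on the tool from outside, world axes, zero at the start; "moment": the same for the moment, N m; "grip_width": finger opening in m.
Only numpy, scipy, OpenCV 4.12 (cv2) and the standard library are available. Lean on these libraries where they do the work, as an engineer would, in place of code of your own. Each camera call takes 0.05 s, during which the arm holds its last target.

## Working session

There is one attempt and no reset: what is moved stays moved. The work goes in short steps, Python scripts to look and compute and a tool call to move; the robot and the scene stay as the last step left them, time stands still between calls to the robot, and variables do not carry over. Pictures are saved under pics/ and viewed, and the job is handed in when it is done.

Besides the shell and the picture viewer there is one more tool, called by a JSON object that holds its "fn" and its "kwargs", one argument or row to a line. servo_tool: Moves the arm, as the interface text tells. Its arguments: {"type":"object","properties":{"increments":{"type":"array","items":{"type":"number"}},"squeeze":{"type":"number"}},"required":["increments"]}

```bash
mkdir -p pics; cat > h.py <<'E'
from bench import *
import numpy as np, cv2
from scipy.spatial.transform import Rotation as R
def w(name,d,u,v,c=None):
    c=c or calibration(name)
    p=np.array([(u-c['cx'])/c['fx']*d,-(v-c['cy'])/c['fy']*d,-d])
    return p
E
python3 - <<'E'
from h import *
o=get_obs();print(o)
for n in ['scene','top']:
    im,d=grab_frame(n);cv2.imwrite(f'pics/{n}0.png',im[:,:,::-1]);np.save(n+'_d.npy',d);np.save(n+'_i.npy',im);print(n,calibration(n))
print(calibration('wrist'))
E
```

```text
{'clock': 0.0, 'joints': array([-1.27313268,  0.47781437,  0.02236078,  1.55648892, -0.01149268,
        1.10928198, -0.08309969]), 'qvel': array([ 0.00043892,  0.00186751,  0.0008885 , -0.00076186,  0.00080397,
        0.0009375 ,  0.00107625]), 'tau': array([-1.36814703e-05, -5.96448290e+01,  1.60756577e+00, -2.81196839e+01,
        1.23274143e-02,  9.52168659e-03,  7.80283624e-07]), 'tcp_pos': array([0.26622589, 0.61962045, 0.23030074]), 'orientation': array([ 2.62251635e+00,  1.72764882e+00, -2.30127951e-03]), 'contact_force': array([ 0.2412647 , -0.00738374, -0.0180153 ]), 'moment': array([-5.04965685e-05,  3.81243933e-03, -5.42601926e-03]), 'grip_width': 0.08528896038861299}
scene {'fx': 461.32430645011317, 'fy': 461.32430645011317, 'cx': 317.5645968363881, 'cy': 240.99295844384417, 'eye': array([-0.36355291, -0.73174698,  0.51644789]), 'orientation': array([ 1.09709687, -0.49510504, -0.79354049])}
top {'fx': 509.6500650371655, 'fy': 509.6500650371655, 'cx': 317.9127384603596, 'cy': 235.26151196203259, 'eye': array([ 0.27775073, -0.02886284,  1.22741657]), 'orientation': array([ 0.1222305 , -0.14213462, -1.57988054])}
{'fx': 409.37322172251055, 'fy': 409.37322172251055, 'cx': 322.103701811026, 'cy': 243.73507568257855, 'T_tool_cam': array([[ 9.99999887e-01, -4.52014163e-04,  1.47162471e-04,
        -7.77328585e-05],
       [-3.95617535e-04, -9.62988034e-01, -2.69543855e-01,
        -6.81328392e-02],
       [ 2.63553339e-04,  2.69543767e-01, -9.62988104e-01,
        -1.43423414e-01],
       [ 0.00000000e+00,  0.00000000e+00,  0.00000000e+00,
         1.00000000e+00]])}
```

View pics/top0.png

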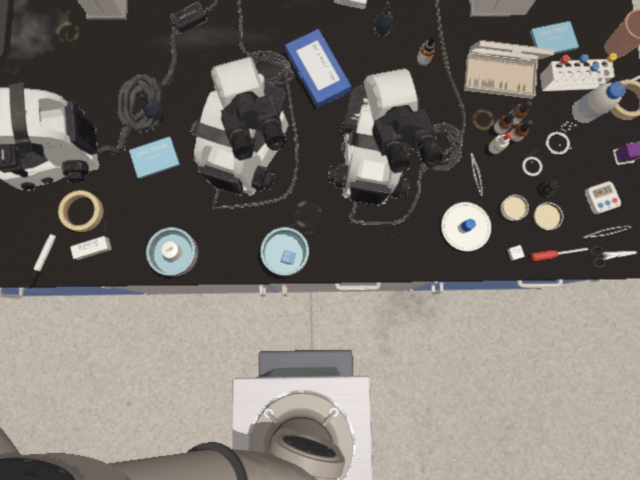

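View pics/scene0.png

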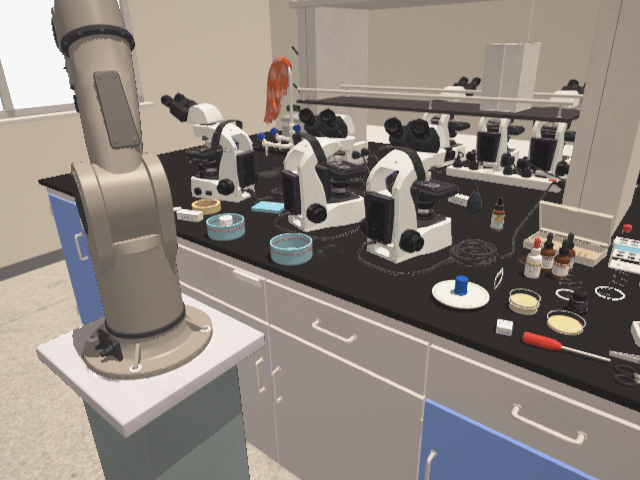

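The can is in the left tub (top image 172,252). The middle tub (285,252) holds the low blue box and is the target. The lid is at (466,227), with its knob at about (468,225). Next I'll locate them.

```bash
cat >> h.py <<'E'
def cloud(name,d):
    c=calibration(name); v,u=np.mgrid[0:480,0:640]
    P=np.stack([(u-c['cx'])/c['fx']*d,-(v-c['cy'])/c['fy']*d,-d],-1)
    return P@R.from_rotvec(c['orientation']).as_matrix().T+c['eye']
def circ(p):
    A=np.c_[2*p,np.ones(len(p))]; s=np.linalg.lstsq(A,(p**2).sum(1),rcond=None)[0]
    return s[:2],np.sqrt(s[2]+s[0]**2+s[1]**2)
E
python3 - <<'E'
from h import *
for n,rs in [('top',{'lid':(466,227,32),'tub':(285,252,32),'cantub':(172,252,32)}),('scene',{'lid':(461,292,40),'tub':(291,249,32),'cantub':(226,226,28)})]:
    d=np.load(n+'_d.npy');im=np.load(n+'_i.npy').astype(int);P=cloud(n,d)
    for k,(u,v,r) in rs.items():
        sl=np.s_[v-r:v+r,u-r:u+r]; p=P[sl].reshape(-1,3);c=im[sl].reshape(-1,3);ok=d[sl].ravel()>0
        p=p[ok];c=c[ok]
        print(n,k,'z hist',np.histogram(p[:,2],np.arange(-.01,.08,.006))[0])
        if k=='lid':
            white=(c.min(1)>130)&(p[:,2]<.03)&(p[:,2]>.005)
            q=p[white]; print('flange bbox mid',(q.min(0)+q.max(0))/2,np.ptp(q,axis=0),np.median(q[:,2]))
            h=cv2.minEnclosingCircle(q[:,:2].astype(np.float32));print(h)
            b=(c[:,2]>c[:,0]+60); q=p[b];print('knob',q.mean(0),q.min(0),q.max(0)); t=q[q[:,2]>q[:,2].max()-.006];print('knobtop',t.mean(0),len(t),np.ptp(t,axis=0))
        else:
            q=p[(p[:,2]>.041)&(p[:,2]<.05)];print('rim',circ(q[:,:2]),len(q),cv2.minEnclosingCircle(q[:,:2].astype(np.float32)))
E
```

```text
top lid z hist [ 236 1723  293 1033  658   15   12    7   12   65   27    0    0    0]
flange bbox mid [ 0.50150382 -0.40511655  0.01427345] [0.11743207 0.1174788  0.01658463] 0.013272168614137048
((0.5016674995422363, -0.4052639603614807), 0.06010797992348671)
knob [ 0.49968317 -0.40186129  0.04498818] [ 0.48821316 -0.41846051  0.0240655 ] [ 0.51261463 -0.39123992  0.05429772]
knobtop [ 0.50098984 -0.40374354  0.05001985] 57 [0.02369738 0.02222484 0.00599555]
top tub z hist [ 250 2152 1017   59  110   68   41   51  134  190   11    0    0    0]
rim (array([0.4419245 , 0.03519584]), np.float64(0.05325530176511318)) 300 ((0.44225388765335083, 0.035329144448041916), 0.055894169956445694)
top cantub z hist [ 255 1980  845   97   70   62   83   94  168  254  156    3    0    0]
rim (array([0.4447865 , 0.30168604]), np.float64(0.04846030419443703)) 381 ((0.44501832127571106, 0.30101096630096436), 0.05635615065693855)
scene lid z hist [  55 3729  653  388 1020  112  130  111   41   43   44    0    0    0]
flange bbox mid [ 0.5432588  -0.37895093  0.01453401] [0.25348825 0.28608395 0.01890831] 0.014838965238451518
((0.5411581993103027, -0.38281524181365967), 0.18498438596725464)
knob [ 0.49429906 -0.40948972  0.03694781] [ 0.48458958 -0.41964493  0.01425259] [ 0.51331528 -0.39429169  0.05286417]
knobtop [ 0.49848514 -0.40733256  0.05006703] 69 [0.02784325 0.0239392  0.0059068 ]
scene tub z hist [ 100 1464  644  253  228  215  186  215  204  196   25   14    0    0]
rim (array([0.49638273, 0.04940843]), np.float64(0.08712902734508068)) 293 ((0.4968882203102112, 0.0680897980928421), 0.12413962930440903)
scene cantub z hist [ 68 979 670 194 185 193 151 132 150 154  57   0   0   0]
rim (array([0.44512666, 0.30002418]), np.float64(0.04904681801908254)) 236 ((0.4446958303451538, 0.2984115183353424), 0.058581139892339706)
```

```bash
python3 - <<'E'
from h import *
o=get_obs();M=R.from_rotvec(o['orientation']).as_matrix();print(M.round(4))
p=o['tcp_pos'];a=np.arctan2(p[1],p[0]);print('r,ang',np.hypot(p[0],p[1]),a)
er=np.array([np.cos(a),np.sin(a),0]);et=np.array([-np.sin(a),np.cos(a),0])
print('radial in tool',er@M,'tang',et@M)
for q in [(.501,-.405),(.442,.0353)]: print(np.hypot(*q),np.arctan2(q[1],q[0]))
E
```

```text
[[ 3.947e-01  9.188e-01 -5.000e-04]
 [ 9.188e-01 -3.947e-01 -1.600e-03]
 [-1.700e-03  2.000e-04 -1.000e+00]]
r,ang 0.6744657538952469 1.1649339359219004
radial in tool [ 9.99998573e-01  7.70539506e-05 -1.68752943e-03] tang [ 7.67556558e-05 -9.99999981e-01 -1.76828230e-04]
0.6442251159338637 -0.679831807334179
0.44340736349321036 0.0796951009046817
```

{"fn": "servo_tool", "kwargs": {
  "increments": [-57, 0, 0, 0, 0, 0, 85, -57, 0, 0, 0, 0, 0, 85, -57, 0, 0, 0, 0, 0, 85, -57, 0, 0, 0, 0, 0, 85, -3.7, 57.7, 0, 0, 0, 0.13, 85, -3.7, 57.7, 0, 0, 0, 0.13, 85, -3.7, 57.7, 0, 0, 0, 0.13, 85, -3.7, 57.7, 0, 0, 0, 0.13, 85],
  "squeeze": 50
}}

```text
clock: 1.1
tcp_pos: [0.3579, 0.2682, 0.2313]
orientation: [-2.982, -0.989, -0.001]
contact_force: [0.6, 0.1, 0.9]
grip_width: 0.085
```

{"fn": "servo_tool", "kwargs": {
  "increments": [-3.7, 57.7, 0, 0, 0, 0.13, 85, -3.7, 57.7, 0, 0, 0, 0.13, 85, -3.7, 57.7, 0, 0, 0, 0.13, 85, -3.7, 57.7, 0, 0, 0, 0.13, 85, -3.7, 57.7, 0, 0, 0, 0.13, 85, -3.7, 57.7, 0, 0, 0, 0.13, 85, -3.7, 57.7, 0, 0, 0, 0.13, 85, -3.7, 57.7, 0, 0, 0, 0.13, 85]
}}

```text
clock: 2.1
tcp_pos: [0.4116, -0.1711, 0.2314]
orientation: [3.079, -0.623, 0.001]
contact_force: [0.6, 0.2, -0.2]
grip_width: 0.085
```

{"fn": "servo_tool", "kwargs": {
  "increments": [-4.4, 62, 0, 0, 0, 0.14, 85, -4.4, 62, 0, 0, 0, 0.14, 85, 40, 0, 0, 0, 0, 0, 85, 45, 0, 20, 0, 0, 0, 85, 40, 0, 30, 0, 0, 0, 85, 0, 0, 0, 0, 0, 0, 85, 0, 0, 0, 0, 0, 0, 85, 0, 0, 0, 0, 0, 0, 85]
}}

```text
clock: 3.1
tcp_pos: [0.446, -0.3537, 0.1823]
orientation: [-2.963, 1.041, -0.002]
contact_force: [0.7, -0.4, -0.3]
grip_width: 0.0848
```

```bash
cat >> h.py <<'E'
def wristcloud(o,d):
    c=calibration('wrist');v,u=np.mgrid[0:480,0:640]
    P=np.stack([(u-c['cx'])/c['fx']*d,-(v-c['cy'])/c['fy']*d,-d],-1)
    T=c['T_tool_cam'];P=P@T[:3,:3].T+T[:3,3]
    return P@R.from_rotvec(o['orientation']).as_matrix().T+o['tcp_pos']
def dl(q,o=None):
    o=o or get_obs();return (R.from_rotvec(o['orientation']).as_matrix().T@(np.array(q)-o['tcp_pos'])*1000).round(1)
E
python3 - <<'E'
from h import *
o=get_obs();im,d=grab_frame('wrist');cv2.imwrite('pics/w1.png',im[:,:,::-1])
P=wristcloud(o,d);im=im.astype(int);near=(np.hypot(P[...,0]-.501,P[...,1]+.405)<.08)&(d>0)
q=P[near&(im.min(-1)>130)&(P[...,2]>.005)&(P[...,2]<.03)]
print('flange',cv2.minEnclosingCircle(q[:,:2].astype(np.float32)),np.median(q[:,2]))
m=near&(im[...,2]>im[...,0]+60)&(P[...,2]>.02);q=P[m];t=q[q[:,2]>np.percentile(q[:,2],97)-.005]
print('knob',cv2.minEnclosingCircle(t[:,:2].astype(np.float32)),len(t),t[:,2].max(),np.median(t,axis=0),np.argwhere(m).mean(0))
print(dl((.501,-.405,.021)))
E
```

```text
flange ((0.5014539957046509, -0.4057199954986572), 0.0601775124669075) 0.014812702007956188
knob ((0.5016557574272156, -0.4048464596271515), 0.012563264928758144) 975 0.05250275271803709 [ 0.50139835 -0.40394699  0.050594  ] [233.79079799 424.80517613]
[ 74.6   6.  161.5]
```

View pics/w1.png

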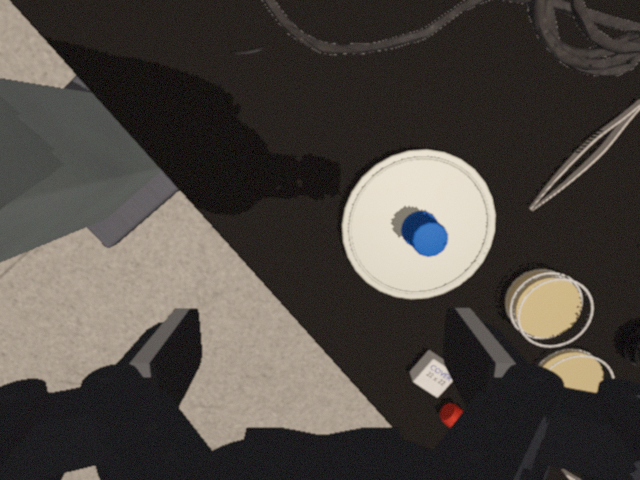

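{"fn": "servo_tool", "kwargs": {
  "increments": [40, 3, 10, 0, 0, 0, 85, 35.2, 3, 10, 0, 0, 0, 85, 0, 0, 40, 0, 0, 0, 85, 0, 0, 40, 0, 0, 0, 85, 0, 0, 25, 0, 0, 0, 85, 0, 0, 15, 0, 0, 0, 85, 0, 0, 0, 0, 0, 0, 85, 0, 0, 0, 0, 0, 0, 85]
}}

```text
clock: 4.15
tcp_pos: [0.502, -0.4062, 0.0427]
orientation: [2.964, -1.04, 0.003]
contact_force: [0.3, -0.1, 1.2]
grip_width: 0.0844
```

```bash
python3 - <<'E'
from h import *
print(dl((.5016,-.4052,.018)))
im,d=grab_frame('wrist');cv2.imwrite('pics/w2.png',im[:,:,::-1])
E
```

```text
[-1.  -0.5 24.7]
```

View pics/w2.png

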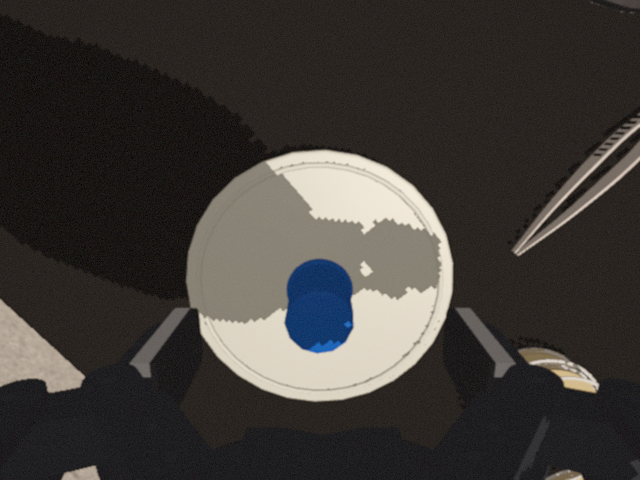

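Knob top at about (319,322), centred between the fingers. I'll go down and close on it.

{"fn": "servo_tool", "kwargs": {
  "increments": [-0.8, -0.5, 12, 0, 0, 0, 85, 0, 0, 9, 0, 0, 0, 85, 0, 0, 3, 0, 0, 0, 85, 0, 0, 0, 0, 0, 0, 60, 0, 0, 0, 0, 0, 0, 40, 0, 0, 0, 0, 0, 0, 20, 0, 0, 0, 0, 0, 0, 15, 0, 0, 0, 0, 0, 0, 15],
  "squeeze": 50
}}

```text
clock: 5.2
tcp_pos: [0.5012, -0.4051, 0.0177]
orientation: [2.964, -1.04, 0.001]
contact_force: [-0.2, 0.7, 3.7]
grip_width: 0.0248
```

{"fn": "servo_tool", "kwargs": {
  "increments": [0, 0, 0, 0, 0, 0, 15, 0, 0, -5, 0, 0, 0, 15, 0, 0, -20, 0, 0, 0, 15, 0, 0, -35, 0, 0, 0, 15, 0, 0, -35, 0, 0, 0, 15, 0, 0, -25, 0, 0, 0, 15, 0, 0, -10, 0, 0, 0, 15, 0, 0, 0, 0, 0, 0, 15]
}}

```text
clock: 6.2
tcp_pos: [0.5012, -0.4048, 0.1479]
orientation: [-2.964, 1.04, -0.002]
contact_force: [-0.1, 0.2, -1.4]
grip_width: 0.025
```

```bash
python3 - <<'E'
from h import *
o=get_obs();print(o['grip_width'],o['contact_force'],o['tcp_pos'])
im,d=grab_frame('wrist');cv2.imwrite('pics/w3.png',im[:,:,::-1])
im,d=grab_frame('scene');cv2.imwrite('pics/s3.png',im[:,:,::-1])
E
```

```text
0.024968735530724505 [-0.08126987  0.24433813 -1.38516378] [ 0.50118939 -0.40478689  0.14788538]
```

View pics/w3.png

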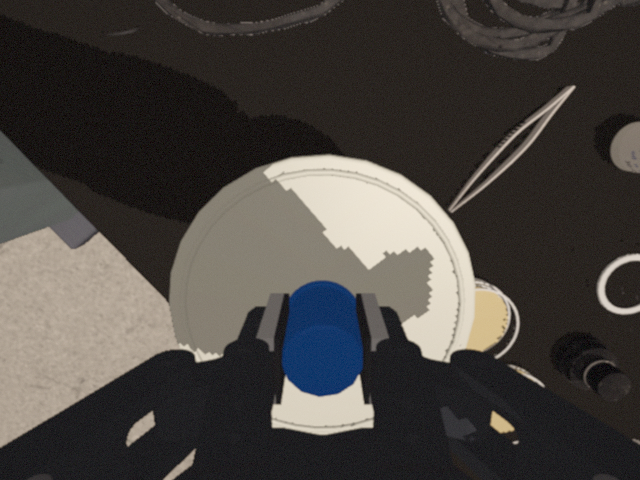

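View pics/s3.png

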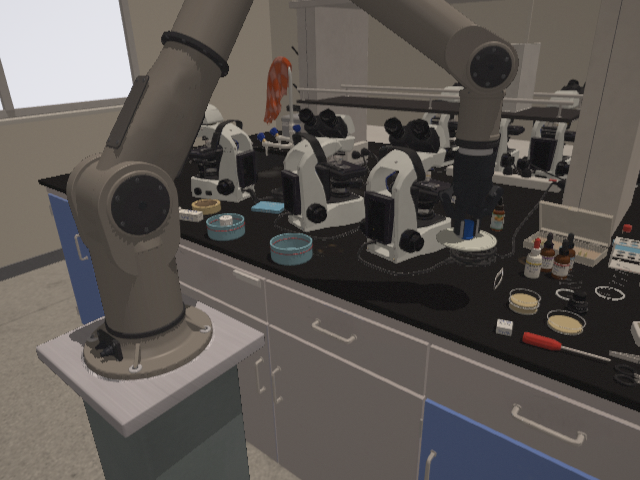

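{"fn": "servo_tool", "kwargs": {
  "increments": [-15, 0, 0, 0, 0, 0, 15, -30, 0, 0, 0, 0, 0, 15, -40, 0, 0, 0, 0, 0, 15, -40, 0, 0, 0, 0, 0, 15, -35, 0, 0, 0, 0, 0, 15, -25, 0, 0, 0, 0, 0, 15, -14, 0, 0, 0, 0, 0, 15, 0, 0, 0, 0, 0, 0, 15]
}}

```text
clock: 7.3
tcp_pos: [0.3453, -0.2799, 0.1471]
orientation: [-2.964, 1.04, 0.001]
contact_force: [0.6, -0.5, -0.6]
grip_width: 0.0245
```

{"fn": "servo_tool", "kwargs": {
  "increments": [-0.8, -26.7, 0, 0, 0, -0.06, 15, -2.2, -44.4, 0, 0, 0, -0.1, 15, -2.7, -48.8, 0, 0, 0, -0.11, 15, -3.2, -53.2, 0, 0, 0, -0.12, 15, -3.2, -53.2, 0, 0, 0, -0.12, 15, -2.7, -48.8, 0, 0, 0, -0.11, 15, -1.8, -40, 0, 0, 0, -0.09, 15, -0.6, -22.2, 0, 0, 0, -0.05, 15]
}}

```text
clock: 8.3
tcp_pos: [0.4427, 0.0372, 0.1473]
orientation: [3.138, 0.14, 0.001]
contact_force: [0.2, -0.2, -0.8]
grip_width: 0.025
```

```bash
python3 - <<'E'
from h import *
o=get_obs();print(o['grip_width'],o['contact_force'],o['tcp_pos'],o['joints'].round(2))
print(R.from_rotvec(o['orientation']).as_matrix().round(3))
print(dl((.442,.0353,.054)))
im,d=grab_frame('wrist');cv2.imwrite('pics/w4.png',im[:,:,::-1])
P=wristcloud(o,d);I=im.astype(int)
q=P[(d>0)&(I.min(-1)>130)&(P[...,2]>.1)]
pl=np.linalg.lstsq(np.c_[q[:,:2],np.ones(len(q))],q[:,2],rcond=None)[0];print('flange tilt',pl,np.median(q[:,2]),cv2.minEnclosingCircle(q[:,:2].astype(np.float32)))
im,d=grab_frame('scene');cv2.imwrite('pics/s4.png',im[:,:,::-1])
im,d=grab_frame('top');cv2.imwrite('pics/t4.png',im[:,:,::-1])
E
```

```text
0.025045891834415853 [ 0.16058479 -0.20896427 -0.83226202] [0.44270403 0.03720699 0.14732126] [-0.75  0.24  0.61  2.2  -0.2   0.76  0.08]
[[ 0.996  0.089  0.001]
 [ 0.089 -0.996 -0.   ]
 [ 0.001  0.    -1.   ]]
[-1.   1.8 93.3]
flange tilt [-0.00493903 -0.01410179  0.14816456] 0.1445147409364874 ((0.4422920048236847, 0.03696919232606888), 0.06029621511697769)
```

View pics/w4.png

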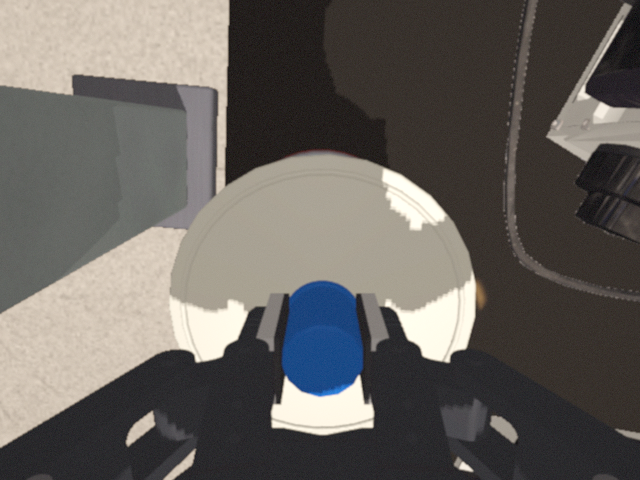

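View pics/s4.png

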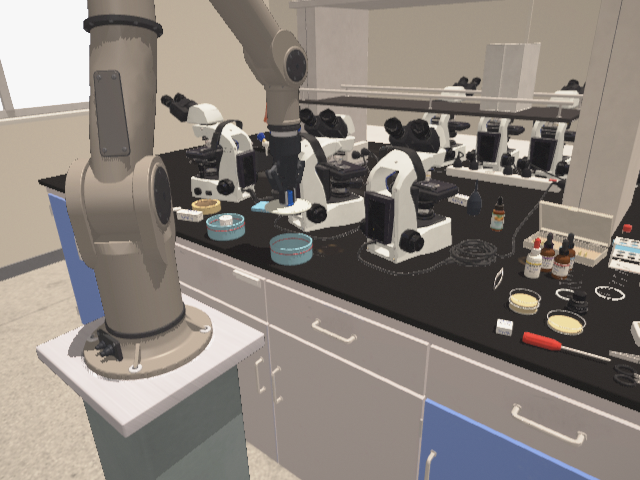

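{"fn": "servo_tool", "kwargs": {
  "increments": [-0.6, 1.7, 10, 0, 0, 0, 15, 0, 0, 20, 0, 0, 0, 15, 0, 0, 22, 0, 0, 0, 15, 0, 0, 17, 0, 0, 0, 15, 0, 0, 10, 0, 0, 0, 15, 0, 0, 6, 0, 0, 0, 15, 0, 0, 4, 0, 0, 0, 15, 0, 0, 0, 0, 0, 0, 15]
}}

```text
clock: 9.45
tcp_pos: [0.4412, 0.0333, 0.0584]
orientation: [-3.139, -0.133, -0.0]
contact_force: [-0.9, -0.6, -1.2]
grip_width: 0.0245
```

```bash
python3 - <<'E'
from h import *
o=get_obs();print(o['grip_width'],o['contact_force'],o['tcp_pos'])
im,d=grab_frame('scene');cv2.imwrite('pics/s5.png',cv2.resize(im[180:280,220:360,::-1],None,fx=5,fy=5))
im,d=grab_frame('wrist');cv2.imwrite('pics/w5.png',im[:,:,::-1])
E
```

```text
0.024500992209492062 [-0.86969529 -0.60560913 -1.24018288] [0.44118809 0.03332341 0.05835716]
```

View pics/s5.png

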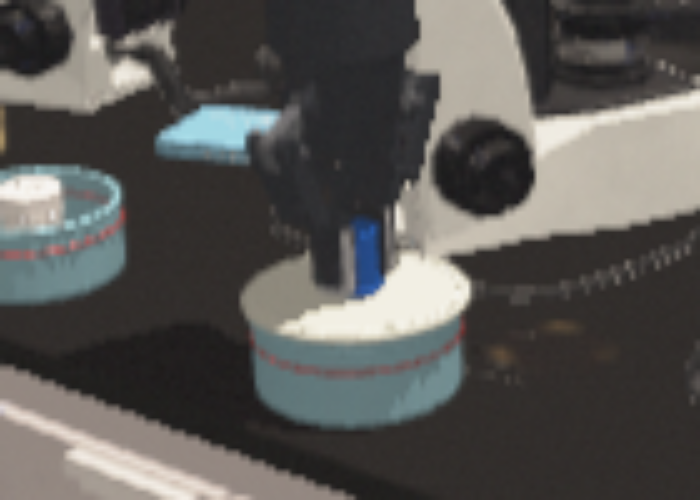

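View pics/w5.png

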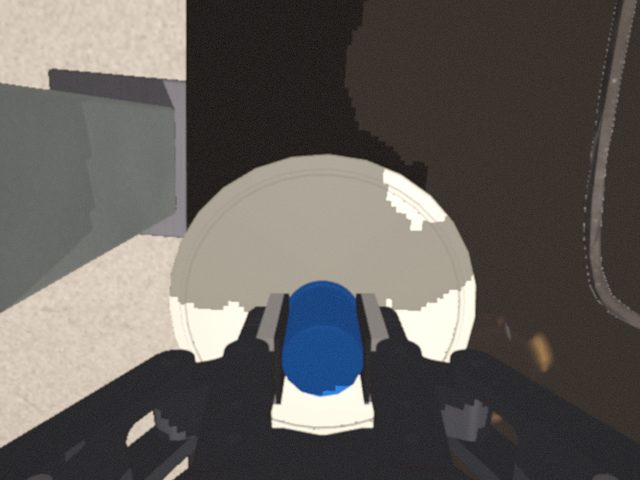

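{"fn": "servo_tool", "kwargs": {
  "increments": [0.6, -1.7, 0, 0, 0, 0, 15, 0, 0, 1, 0, 0, 0, 15, 0, 0, 1, 0, 0, 0, 15, 0, 0, 1, 0, 0, 0, 15, 0, 0, 1, 0, 0, 0, 15, 0, 0, 0.5, 0, 0, 0, 15, 0, 0, 0, 0, 0, 0, 15, 0, 0, 0, 0, 0, 0, 15]
}}

```text
clock: 10.55
tcp_pos: [0.4415, 0.0351, 0.0538]
orientation: [-3.139, -0.133, 0.0]
contact_force: [0.5, 0.1, -2.0]
grip_width: 0.0249
```

{"fn": "servo_tool", "kwargs": {
  "increments": [0, 0, 0.5, 0, 0, 0, 15, 0, 0, 0, 0, 0, 0, 15, 0, 0, 0.5, 0, 0, 0, 15, 0, 0, 0, 0, 0, 0, 15, 0, 0, 0.5, 0, 0, 0, 15, 0, 0, 0, 0, 0, 0, 15, 0, 0, 0, 0, 0, 0, 15, 0, 0, 0, 0, 0, 0, 15]
}}

```text
clock: 11.55
tcp_pos: [0.4416, 0.0352, 0.0535]
orientation: [-3.137, -0.133, 0.0]
contact_force: [-6.0, -0.5, 22.7]
grip_width: 0.0248
```

Contact at 23 N, at the expected seated height. I'll ease off, then open gently.

{"fn": "servo_tool", "kwargs": {
  "increments": [0, 0, -0.7, 0, 0, 0, 15, 0, 0, -0.3, 0, 0, 0, 15, 0, 0, 0, 0, 0, 0, 24, 0, 0, 0, 0, 0, 0, 30, 0, 0, 0, 0, 0, 0, 40, 0, 0, 0, 0, 0, 0, 60, 0, 0, 0, 0, 0, 0, 70, 0, 0, 0, 0, 0, 0, 70]
}}

```text
clock: 12.55
tcp_pos: [0.4415, 0.0351, 0.0533]
orientation: [3.139, 0.133, 0.0]
contact_force: [-0.0, 1.1, -0.3]
grip_width: 0.0702
```

{"fn": "servo_tool", "kwargs": {
  "increments": [0, 0, 0, 0, 0, 0, 70, 0, 0, -10, 0, 0, 0, 70, 0, 0, -20, 0, 0, 0, 70, 0, 0, -30, 0, 0, 0, 70, 0, 0, -40, 0, 0, 0, 70, 0, 0, -30, 0, 0, 0, 70, 0, 0, -10, 0, 0, 0, 70, 0, 0, 0, 0, 0, 0, 70]
}}

```text
clock: 13.55
tcp_pos: [0.4416, 0.0353, 0.1936]
orientation: [-3.138, -0.134, -0.002]
contact_force: [-1.4, -0.9, -0.6]
grip_width: 0.07
```

```bash
python3 - <<'E'
from h import *
o=get_obs();print(o['grip_width'],o['contact_force'],o['tcp_pos'])
im,d=grab_frame('wrist');cv2.imwrite('pics/w6.png',im[:,:,::-1])
P=wristcloud(o,d);I=im.astype(int)
q=P[(d>0)&(I.min(-1)>110)&(P[...,2]>.03)&(P[...,2]<.07)&(np.hypot(P[...,0]-.442,P[...,1]-.035)<.07)]
print(np.linalg.lstsq(np.c_[q[:,:2],np.ones(len(q))],q[:,2],rcond=None)[0],np.median(q[:,2]),cv2.minEnclosingCircle(q[:,:2].astype(np.float32)))
im,d=grab_frame('scene');cv2.imwrite('pics/s6.png',cv2.resize(im[180:280,190:330,::-1],None,fx=5,fy=5))
E
```

```text
0.07004394823753217 [-1.41407224 -0.94964463 -0.61648886] [0.44161942 0.03534694 0.19361164]
[ 0.00024488 -0.00046065  0.05073516] 0.05080426524414458 ((0.4417673945426941, 0.03465057164430618), 0.05993281304836273)
```

View pics/s6.png

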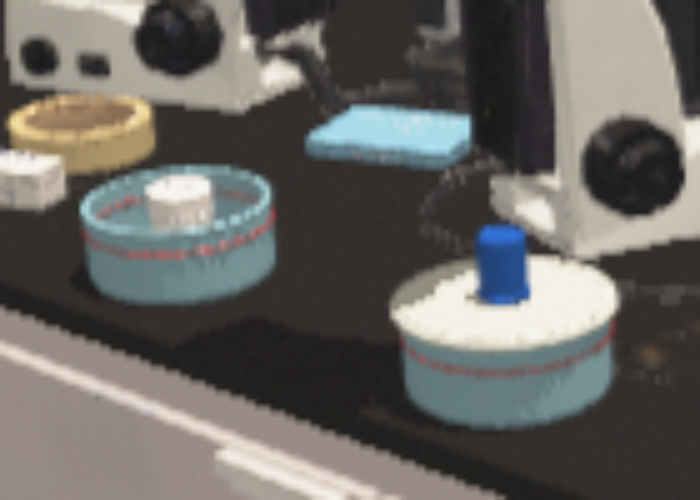

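View pics/w6.png

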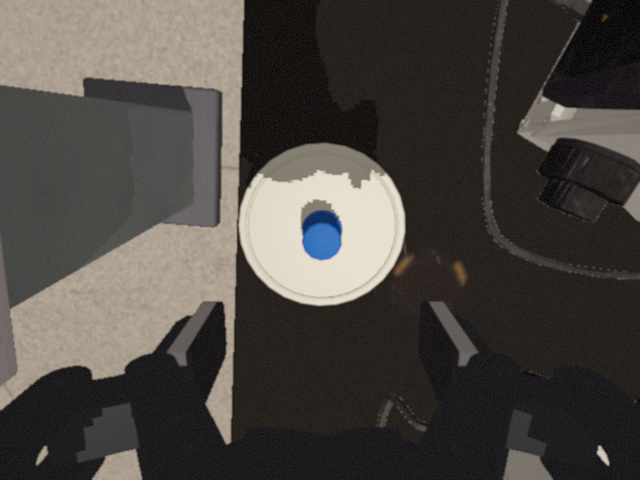

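The lid is seated, level and centred: flange top at 50.8 mm against 50 expected, knob at wrist pixel (322,240). The can still stands in the other tub. I'll hand in.

```bash
python3 -c "
from bench import *
print(hand_in())"
```

```text
the job is handed in; nothing more can be done
None
```

I picked the lid up by its knob and carried it along the bench's front edge. I lowered it onto the middle tub, the one with the low blue box. When the rim touched (about 23 N) I eased off, let go and raised the gripper clear. The job was handed in at about 13.7 s of the 40 s allowed.

These are the last checks, from the wrist and scene cameras after release:
- **Height:** the flange top was at 50.8 mm, against 50 mm expected when seated.
- **Level:** the measured tilt was under 0.001 rad.
- **Centring:** the lid's axis was within about 1 mm of the tub axis I measured at the start.
- **Other objects:** the can was still upright in its own tub, and both tubs were standing. I judged this by eye in the scene view and did not re-measure the tub positions.

One scene-camera rim fit of the target tub came out wrong (it gave an 87 mm radius). I discarded it and used the top-camera fit, which agreed with the final wrist view. No other check failed.

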